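# Set the bench magnifier over the arch-topped panel

## Robot

A 7-joint arm with a two-finger parallel gripper is mounted at the origin on the work surface. World frame = base frame: x ahead of the robot, y to its left, z up, the work surface at z = 0. Lengths are in m, angles in rad, forces in N, time in s.
With the tool pointing down it reaches from about 0.4 to 0.85 m from the base axis. Payload 4.5 kg.
Tool frame: the origin (TCP) lies at the very end of the fingers, on their centre line; the grasp point (between the pads) lies 19 mm behind it (r.grip_depth is the z of the grasp point in the tool frame, in m); z points along the fingers, y is the line along which they close (so a half turn about z gives the same grasp; the last joint's range is limited). The gripper opens to 88 mm and grips with 3 to 60 N. Pads are 18 mm wide; open, the fingers measure 123 mm over their backs; the gripper's body (75 mm by 187 mm) begins 45 mm behind the grasp point.
Start: joints at [1.291, 0.689, -0.195, 1.565, 0.157, 0.902, -0.215], TCP at [0.193, -0.594, 0.239] pointing down, gripper open.
Joint ranges: [-3.01, 3.01], [-0.46, 2.08], [-1.47, 1.51], [0.13, 2.56], [-1, 4.14], [0.04, 2.09], [-2.66, 2.66]. Speed limits (rad/s): [2.57, 2.57, 3.14, 3.14, 3.14, 3.14, 3.14].

## Interface

Orientations are given as a unit quaternion [x, y, z, w].
In Python, from plant import r, optics, finish_job gives the robot as it stands (r), with the cameras (optics) and the job as plain functions.
- The arm moves only by the tool step_hand, called after ">>>" in YAML: its name, and indented under it one key for each argument. Schema: {"type":"object","properties":{"moves":{"type":"array","items":{"type":"array","items":{"type":"number"},"minItems":7,"maxItems":7},"minItems":1,"maxItems":10},"clamp_n":{"type":"number"},"only":{"type":"string"},"quiet":{"type":"boolean"},"lines":{"type":"string"}},"required":["moves"],"additionalProperties":false}. moves is a list of rows, 1 to 10 of them, each of 7 numbers: the opening from 0.0 (shut) to 1.0 (fully open), then dx, dy, dz in fractions of the full range, 1 being 750 mm, then a rotation vector rx, ry, rz in a scale on which 1.0 is pi rad; each row is the pose to reach, as a shift and turn from the pose commanded when the call began, along the tool's axes at that moment; what a row does not reach only later rows make up. A row lasts 1/10 s, in which the tool goes at most 0.05 m and 0.15 rad, less where a joint would pass 70% of its speed; a pose out of reach is approached as far as the arm can. The fingers move at their own pace and stop on an object; clamp_n is the grip in N (left out, the last holds). Time passes only in rows, so rows that do not move let the fingers close. The tool returns the time, the measured TCP pose, the force, the opening and the grip force at its end. only (a regular expression) keeps the lines of the reply that match it, lines (a string "A,B") keeps lines A to B, and quiet returns only ok. Input that does not fit is refused with a message, and nothing moves.
- r.get_state(): the state, without advancing time (a new reading comes with each control period).
- optics.snapshot(name): name is "side" or "top" or "wrist"; returns the picture (384x512x3 uint8, red, green, blue); there is no depth.
- optics.camera_params(name): a dict with "fx", "fy", "cx", "cy" (pixels), "rvec" (rotation vector, rad) and "tvec" (3), from world to camera coordinates, as OpenCV has them. Camera axes: x right, y down, z forward; pixel columns grow to the right and rows downward; lengths in m; the calibration is good to about 2 mm. The wrist camera is an equidistant fisheye: a pixel r from the principal point sees the ray r / f radians off the axis. A picture is of the moment at which its call begins: read the wrist's pose just before it. camera_params takes no time and is no camera call; for the wrist camera it gives the pose at the moment of the call.
- finish_job(): hands the job in; it is judged then, once.
The state is a dict: "clock": time; "q": joint angles; "qd": joint speeds; "joint_torque": joint torques, N m; "tool_pos": TCP position; "eef_rot": TCP orientation; "contact_force": force on the tool from outside, world axes, zero at the start; "moment": the same for the moment, N m; "opening": opening from 0.0 (shut) to 1.0 (fully open); "finger_force": force on a finger pad.
Only numpy, scipy, OpenCV 4.12 (cv2) and the standard library are available. Lean on these libraries where they do the work, as an engineer would, in place of code of your own. Each camera call takes 0.05 s, during which the arm holds its last target. There are 200 camera calls.

## Task

Set the bench magnifier up over the arch-topped panel: press in the spring button on its arm, slide the sleeve that carries the lens one hole along, towards that panel, until the button snaps fully out through the next hole and the lens stands locked over the panel. Flip the lens cover fully up. Leave both panels and everything else on the bench where they lie.

Things in the scene. Friction and masses are not known exactly. Their poses are not given: they have to be found in the camera images.
- stand: Bench magnifier stand, bolted down: steel base plate 170 x 150 x 18 mm, round column, black joint block (40 mm wide, top 163 mm up), and a fixed square steel inner tube (22 mm) that runs level from the block along the stand's +y, axis 140 mm above the bench, to 190 mm from the column. Origin: foot of the column on the bench, z up. A dark square sleeve on the tube carries the round lens head.
- sleeve (a joint): Slide of the sleeve along the inner tube, m, positive away from the column (the stand's +y); stops at -0.056 and 0.056. Starts near 0, locked by the button through the middle hole. At -0.050 the button meets the far hole, at +0.050 the near hole; there it pops out by itself and locks the sleeve, with 1 mm play each way. Friction about 3 N when the button is in.
- hole_middle (a point): Centre, on the sleeve's outer face, of the middle of its three 14 mm holes, 50 mm apart, in the side wall that faces the stand's +x (the other walls are plain). Moves with the sleeve. The sleeve is 28 x 28 mm outside with 2 mm walls and runs from 72 to 242 mm from the column when at 0.
- hole_near (a point): Centre, on the sleeve's outer face, of the hole nearest to the column; moves with the sleeve.
- hole_far (a point): Centre, on the sleeve's outer face, of the hole farthest from the column; moves with the sleeve.
- button (a joint): Travel of the spring button, m: 0 fully out, 0.009 deepest. At 0 its dome stands 6 mm proud of the sleeve's side and locks the sleeve; at 0.006 it is flush. About 4 N to start, 7 N when flush. Pressed to within 1 mm of flush, the sleeve's wall rides over the dome when the sleeve is moved along; it then stays in under the wall until a hole comes over it.
- button_tip (a point): Tip of the domed steel button, 12 mm across, in the inner tube 145 mm from the column along the stand's +y, 140 mm above the bench; it points to the stand's +x and does not travel with the sleeve. Out, the tip is 20 mm from the tube's axis. Gripping across the sleeve here from above, one finger on the dome, the other on the plain far wall, presses it flush and holds the sleeve.
- lens_center (a point): Centre of the round lens, at the height of the arm's axis, 300 mm from the column when the sleeve is at 0; moves with the sleeve. The white lens head is 120 mm across and 22 mm thick, centred here.
- cover (a joint): Angle of the hinged white lens cover on top of the head, rad: 0 shut on the lens, 1.75 at its open stop, just past upright. The hinge has friction (0.06 N m): the cover stays where it is left. It may start slightly ajar.
- cover_hinge (a point): Middle of the cover's hinge pin, at the column side of the head, 62 mm from the lens centre and 13.5 mm above the arm's axis; the pin is level, parallel to the stand's x. The cover's free end is on the side away from the column and goes up and over towards the column. Moves with the sleeve.
- cover_tab (a point): Grip point on the cover's tab, 141 mm from the hinge pin. The tab lies in the plane of the cover, 14 mm wide (along the stand's x), 5 mm thick, and sticks 32 mm out of the cover's round edge on the side away from the column; it ends 11 mm beyond this point. Moves with sleeve and cover.
- arch_panel: Small painted wooden panel, 80 mm wide, 130 mm long, 22 mm thick, with a half-round (arched) end towards its own +x; origin at the centre of its underside. It lies on the bench under one or other end of the lens's travel.
- arch_center (a point): Centre of the painted face of the arch-topped panel.
- square_panel: The other painted wooden panel, 80 x 130 x 22 mm, with square corners; origin at the centre of its underside. It lies under the other end of the lens's travel.
- glue_jar: Bystander: white plastic jar with a screw lid, 54 mm across, 62 mm tall; origin at the centre of its underside.
- solvent_bottle: Bystander: small amber glass bottle with a white cap, 40 mm across, 78 mm tall; origin at the centre of its underside.
- dish: Bystander: small glass dish, 56 mm across, 22 mm tall; origin at the centre of its underside.
- tweezers: Bystander: steel tweezers, about 140 mm long, lying flat; origin at the centre of its underside.
- palette_knife: Bystander: palette knife with a round wooden handle, 170 mm long, lying flat; origin at the centre of its underside.
- brush: Bystander: flat brush, 170 mm long, lying flat; origin at the centre of its underside.
- brush_pot: Bystander: pot 66 mm across and 85 mm tall with brushes standing in it, 190 mm tall over all; origin at the centre of its underside.

How it is judged:
By the outcome, as a careful person would: the job done as asked, in the order asked, and still so for the second after the job is handed in, with the robot touching nothing.
It also fails if it takes over 45 s, if anything falls off the work surface, if the arm or the gripper's body presses on something with over 40 N, if the wrist force passes 120 N, or if a joint passes its speed limit or range.

## Working session

There is one attempt and no reset: what is moved stays moved. The work goes in short steps, Python scripts to look and compute and a tool call to move; the robot and the scene stay as the last step left them, time stands still between calls to the robot, and variables do not carry over. Pictures are saved under pics/ and viewed, at most 10 in all, crops included, and the job is handed in when it is done.

```bash
ls; mkdir -p pics
```

Run:
```python
from plant import r, optics, finish_job
import cv2
for n in("top","side"):
    im=optics.snapshot(n); cv2.imwrite(f"pics/{n}0.png",cv2.cvtColor(im,cv2.COLOR_RGB2BGR)); print(n,optics.camera_params(n))
s=r.get_state();print(s["clock"],s["tool_pos"],s["eef_rot"],s["opening"])
```

```text
pics
plant.py
top {'fx': 422.012057882016, 'fy': 422.012057882016, 'cx': 260.40669382184353, 'cy': 183.2663338561713, 'rvec': array([ 2.19296664, -2.16792926,  0.08928332]), 'tvec': array([0.00837236, 0.59239335, 1.0286596 ])}
side {'fx': 408.97266288091964, 'fy': 408.97266288091964, 'cx': 260.15250152263934, 'cy': 192.5872704747125, 'rvec': array([ 1.01642812, -2.55346465,  0.90267361]), 'tvec': array([0.44625333, 0.39185994, 0.64626218])}
0.1 [ 0.19270185 -0.59396537  0.23801511] [ 9.87707169e-01  1.56313427e-01 -2.04684828e-04 -7.86819233e-04] 0.9969028172721685
```

View pics/top0.png

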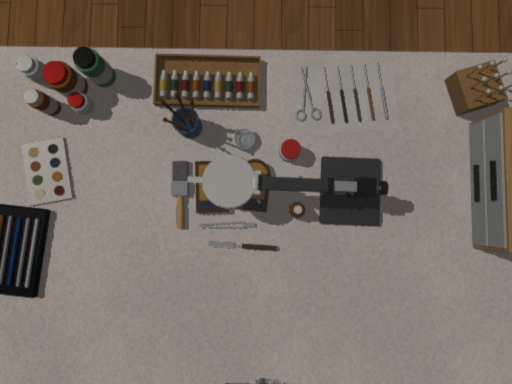

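View pics/side0.png

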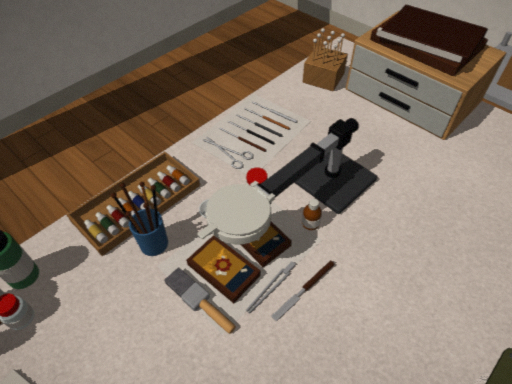

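Create h.py:
```python
import numpy as np, cv2
from plant import r, optics, finish_job
def cam(n):
    p=optics.camera_params(n); R=cv2.Rodrigues(p["rvec"])[0]; return p,R,np.array(p["tvec"])
def ray(n,u,v):
    p,R,t=cam(n); d=R.T@np.array([(u-p["cx"])/p["fx"],(v-p["cy"])/p["fy"],1]); return -R.T@t,d
def atz(n,u,v,z):
    o,d=ray(n,u,v); return o+d*(z-o[2])/d[2]
def proj(n,X):
    p,R,t=cam(n); c=R@np.array(X)+t; return p["fx"]*c[0]/c[2]+p["cx"],p["fy"]*c[1]/c[2]+p["cy"]
```

Run:
```python
from h import *
a=cv2.imread("pics/top0.png");b=cv2.imread("pics/side0.png")
c=cv2.resize(a[110:260,160:400],None,fx=3.3,fy=3.3,interpolation=cv2.INTER_CUBIC)
cv2.imwrite("pics/topc.png",c)
c=cv2.resize(b[105:325,150:390],None,fx=2.7,fy=2.7,interpolation=cv2.INTER_CUBIC)
cv2.imwrite("pics/sidec.png",np.clip(c.astype(float)*1.5,0,255).astype(np.uint8))
for u,v,z in[(0,0,0),(512,0,0),(256,383,0),(229,183,.155),(320,185,.155)]: print(atz("top",u,v,z).round(3))
```

```text
[1.072 0.709 0.   ]
[ 1.089 -0.645  0.   ]
[0.102 0.02  0.   ]
[0.581 0.084 0.155]
[ 0.579 -0.115  0.155]
```

View pics/topc.png

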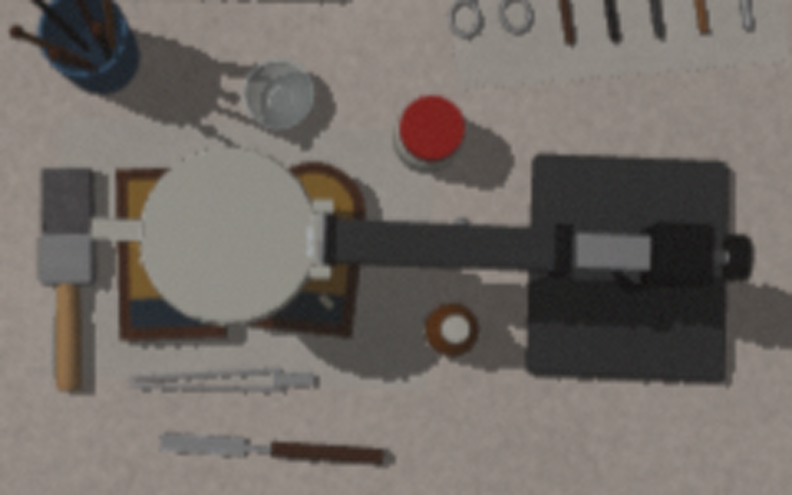

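View pics/sidec.png

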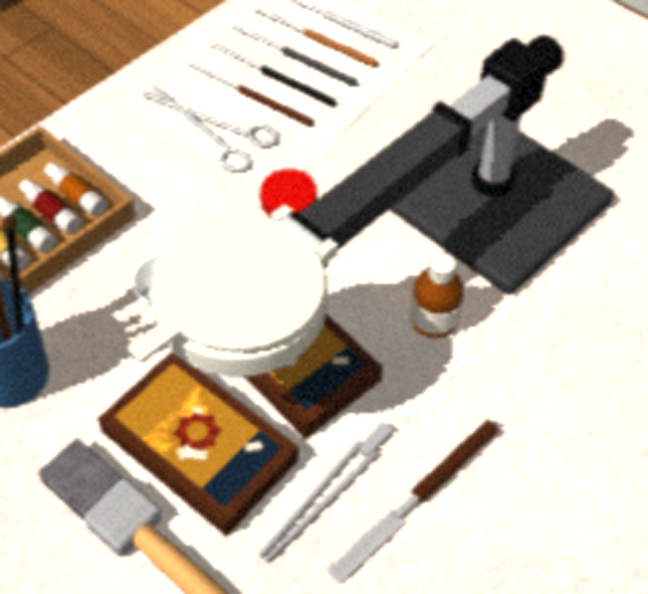

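Run:
```python
from h import *
from scipy.optimize import least_squares
a=cv2.imread("pics/top0.png"); g=a.sum(2)/3.
f=lambda u,v:(160+(u+.5)/3.3-.5,110+(v+.5)/3.3-.5)
# sleeve edges
for c in(268,275,282,290,306,312,316):
    col=g[160:215,c]; print(c,col[8:42].astype(int))
print("btn",g[172:182,294:306].astype(int))
print(g[186,315:395].astype(int))
p,R,t=cam("top"); print(-R.T@t, f(228,237))
```

```text
268 [48 45 44 45 44 41 36 34 41 49 49 48 49 47 49 49 47 47 50 50 45 38 40 39
 46 45 49 52 57 62 64 69 75 75]
275 [141 136 133 132 125  98  93  92  82  55  48  49  47  46  51  47  48  48
  48  48  47  46  57  78  80  79  78  77  78  79  79  79  79  80]
282 [137 138 140 137 137 135 138 137 124  74  49  47  48  47  49  47  49  48
  49  47  48  46  52  76  79  77  81  79  79  79  79  80  78  79]
290 [135 136 136 137 137 137 135 135 129 101  57  49  47  44  49  49  49  48
  47  46  47  47  49  68  78  77  77  77  79  80  79  78  77  80]
306 [135 137 134 136 135 134 134 138 139 124  75  51  49  47  49  47  48  49
  47  48  48  49  48  81 135 137 132 118  85  77  77  77  80  80]
312 [134 134 136 134 133 132 132 135 136 125  87  54  48  48  48  48  46  47
  49  49  48  47  48  69 114 136 135 123  83  77  76  77  75  74]
316 [132 136 136 134 133 132 134 137 137 129 101  54  48  46  48  51  47  49
  46  48  49  47  47  68 112 134 136 123  86  77  78  79  78  77]
btn [[139 139 137 136 137 136 137 138 138 136 134 134]
 [138 138 137 136 137 137 139 138 136 135 134 134]
 [138 138 136 135 138 137 136 135 136 134 134 136]
 [138 138 138 135 132 128 126 128 133 134 136 138]
 [130 132 136 129 116 106  96 101 123 133 138 140]
 [102 107 118 105  97  96  86  77  95 118 124 127]
 [ 57  60  61  59  56  57  55  54  66  73  73  76]
 [ 47  49  49  48  48  50  49  48  51  48  52  50]
 [ 50  46  47  49  48  47  48  49  50  48  48  52]
 [ 49  48  51  46  48  49  51  50  48  48  49  47]]
[ 50  46  50  50  49  47  50  48  48  48  48  49  46  32  28  25  29  29
  45  73 106 107 108 107 106 107 107 106 108 108 106 107 106 105 105 105
 106 104 106 104 105  96  47  25  26  27  28  27  26  27  25  26  28  27
  27  27  26  28  29  28  29  47  58  56  59  63  31  31  28  27  28  27
  42  87 128 133 133 132 132 132]
[0.50711062 0.01560484 1.07318957] (228.74242424242425, 181.46969696969697)
```

Run:
```python
from h import *
from scipy.optimize import least_squares
def W(P,l):
    c,s=np.cos(P[2]),np.sin(P[2]); return np.array([P[0]+c*l[0]-s*l[1],P[1]+s*l[0]+c*l[1],l[2]])
U=[(282,176.6),(290,177.2),(306,177.65),(312,177.9),(316,178.15)]
L=[(282,190.4),(290,190.7),(306,191.0),(312,191.2),(316,191.2)]
def inv(P,w):
    c,s=np.cos(P[2]),np.sin(P[2]); d=w[:2]-P[:2]; return np.array([c*d[0]+s*d[1],-s*d[0]+c*d[1]])
def res(P):
    o=[inv(P,atz("top",u,v,.154))[0]-.014 for u,v in U]+[inv(P,atz("top",u,v,.126))[0]+.014 for u,v in L]
    b=inv(P,atz("top",300.3,175.8,.14)); l=inv(P,atz("top",228.7,181.5,.157)); e=inv(P,atz("top",333.8,186,.154))
    return np.array(o+[b[1]-.145,b[0]-.02,l[0],l[1]-.3,e[1]-.072])*1e3
s=least_squares(res,[.58,-.21,0]); P=s.x; print(P,s.fun.round(1))
for n,l in dict(btn=(.02,.145,.14),grip=(0,.145,.14),lens=(0,.3,.14),hinge=(0,.238,.1535),tab=(0,.379,.1535)).items():
    w=W(P,l); print(n,w.round(4),np.round(proj("top",w),1),np.round(proj("side",w),1))
np.save("P.npy",P)
st=r.get_state(); from scipy.spatial.transform import Rotation as Ro
print(Ro.from_quat(st["eef_rot"]).as_matrix().round(4))
```

```text
[ 0.57869174 -0.21687506 -0.01976586] [ 0.5 -0.2 -0.1 -0.3 -0.5  0.1  0.   0.5  0.4  0.7 -0.9 -1.  -0.1  1.3
 -0.3]
btn [ 0.6016 -0.0723  0.14  ] [299.9 175.3] [289.2 163.9]
grip [ 0.5816 -0.0719  0.14  ] [299.7 184.3] [296.6 169. ]
lens [0.5846 0.0831 0.14  ] [229.8 182.1] [240.8 213.6]
hinge [0.5834 0.0211 0.1535] [257.7 182.5] [264.4 190.3]
tab [0.5862 0.1621 0.1535] [193.3 180.5] [207.5 235.4]
[[ 9.511e-01  3.088e-01 -7.000e-04]
 [ 3.088e-01 -9.511e-01  1.500e-03]
 [-2.000e-04 -1.600e-03 -1.000e+00]]
```

The rows are not in the units I measure in: shifts go in shares of 750 mm and turns go in shares of pi rad. I convert before sending: 0.53 m / 0.75 = 0.7067, -0.376 m / 0.75 = -0.5013, -1.237 rad / 3.1416 = -0.3937.

>>> step_hand:
  moves:
    - [1, 0.7067, -0.5013, 0, 0, 0, -0.3937]
    - [1, 0.7067, -0.5013, 0, 0, 0, -0.3937]
    - [1, 0.7067, -0.5013, 0, 0, 0, -0.3937]
    - [1, 0.7067, -0.5013, 0, 0, 0, -0.3937]
    - [1, 0.7067, -0.5013, 0, 0, 0, -0.3937]
    - [1, 0.7067, -0.5013, 0, 0, 0, -0.3937]
    - [1, 0.7067, -0.5013, 0, 0, 0, -0.3937]
    - [1, 0.7067, -0.5013, 0, 0, 0, -0.3937]
    - [1, 0.7067, -0.5013, 0, 0, 0, -0.3937]
    - [1, 0.7067, -0.5013, 0, 0, 0, -0.3937]

```text
clock: 1.1
tool_pos: [0.4921, -0.1919, 0.2384]
eef_rot: [0.714, 0.7, -0.0, -0.0]
contact_force: [0.7, -0.2, 0.2]
opening: 0.998
finger_force: 0.0
```

Create st.py:
```python
import sys
from h import *
from scipy.spatial.transform import Rotation as Ro
P=np.load("P.npy")
# usage: st.py lx ly z [tilt]: target TCP in stand frame; prints the delta in tool axes
s=r.get_state(); R=Ro.from_quat(s["eef_rot"]).as_matrix(); p=np.array(s["tool_pos"])
c,n=np.cos(P[2]),np.sin(P[2]); l=list(map(float,sys.argv[1:4]))
M=np.array([[c,-n,0],[n,c,0],[0,0,1]]); T=np.append(P[:2],0)+M@l
G=M@np.array([[0,1,0],[1,0,0],[0,0,-1]]).T
if len(sys.argv)>4: G=M@Ro.from_rotvec([float(sys.argv[4]),0,0]).as_matrix()@np.array([[0,1,0],[1,0,0],[0,0,-1]])
print("t",s["clock"],"stand-frame",(M.T@(p-np.append(P[:2],0))).round(4),"F",np.round(s["contact_force"],1),"op",round(s["opening"],3),"ff",s["finger_force"])
print("delta",(R.T@(T-p)).round(4),Ro.from_matrix(R.T@G).as_rotvec().round(3))
```

```bash
python3 st.py 0 .145 .21
```

```text
t 1.1 stand-frame [-0.0871  0.0233  0.2384] F [ 0.7 -0.2  0.2] op 0.998 ff 0.0
delta [0.1217 0.0871 0.0284] [-0.001 -0.     0.   ]
```

>>> step_hand:
  moves:
    - [1, 0, 0, 0, 0, 0, 0]
    - [1, 0, 0, 0, 0, 0, 0]

```text
clock: 1.3
tool_pos: [0.4918, -0.1921, 0.2384]
eef_rot: [0.713, 0.701, -0.0, -0.0]
contact_force: [-1.2, -1.1, 0.2]
opening: 1.001
finger_force: 0.0
```

```bash
python3 st.py 0 .145 .21
```

```text
t 1.3 stand-frame [-0.0873  0.023   0.2384] F [-1.2 -1.1  0.2] op 1.001 ff 0.0
delta [0.1217 0.0877 0.0284] [-0.001 -0.     0.003]
```

In the tool's units: 0.122 m / 0.75 = 0.1627, 0.0875 m / 0.75 = 0.1167.

>>> step_hand:
  moves:
    - [1, 0.0533, 0.04, 0.0133, 0, 0, 0]
    - [1, 0.1067, 0.08, 0.0267, 0, 0, 0]
    - [1, 0.1627, 0.1167, 0.0373, 0, 0, 0]
    - [1, 0.1627, 0.1167, 0.0373, 0, 0, 0]
    - [1, 0.1627, 0.1167, 0.0373, 0, 0, 0]

```text
clock: 1.8
tool_pos: [0.5809, -0.0738, 0.21]
eef_rot: [0.714, 0.7, -0.001, -0.0]
contact_force: [-0.3, 0.1, 0.1]
opening: 1.004
finger_force: 0.0
```

```bash
python3 st.py 0 .145 .121
```

Run:
```python
from h import *
im=optics.snapshot("wrist"); cv2.imwrite("pics/w1.png",cv2.cvtColor(cv2.convertScaleAbs(im,alpha=1.6),cv2.COLOR_RGB2BGR));
```

```text
t 1.8 stand-frame [-0.0006  0.1431  0.21  ] F [-0.3  0.1  0.1] op 1.004 ff 0.0
delta [0.0019 0.0008 0.089 ] [-0.002  0.001  0.   ]
```

View pics/w1.png

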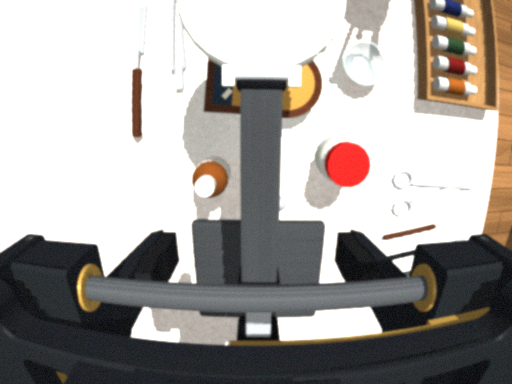

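Run:
```python
from h import *
P=np.load("P.npy"); p,R,t=cam("wrist")
def wp(X):
    c=R@X+t; th=np.arctan2(np.hypot(c[0],c[1]),c[2]); k=th/np.hypot(c[0],c[1]); return np.round([p["cx"]+p["fx"]*k*c[0],p["cy"]+p["fy"]*k*c[1]],1)
def W(l):
    c,s=np.cos(P[2]),np.sin(P[2]); return np.array([P[0]+c*l[0]-s*l[1],P[1]+s*l[0]+c*l[1],l[2]])
for l in[(.02,.145,.14),(.014,.145,.154),(-.014,.145,.154),(.014,.2,.154),(-.014,.2,.154),(.014,.238,.154),(-.014,.238,.154),(0,.143,.21)]: print(l,wp(W(l)))
g=cv2.imread("pics/w1.png").mean(2).astype(int)
for v in(120,140,170,203): print(v,g[v,232:292])
print(g[194:213,276:292])
```

```text
(0.02, 0.145, 0.14) [284.7 204.4]
(0.014, 0.145, 0.154) [278.1 210.5]
(-0.014, 0.145, 0.154) [239.  210.6]
(0.014, 0.2, 0.154) [279.3 133. ]
(-0.014, 0.2, 0.154) [237.6 133.1]
(0.014, 0.238, 0.154) [279.4  77. ]
(-0.014, 0.238, 0.154) [237.2  77. ]
(0, 0.143, 0.21) [259.2 248.1]
120 [188 190 186 182 182 186 179 168 133 102  91  91  89  92  85  90  94  93
  89  88  92  89  83  93  89  91  93  91  88  89  90  88  91  92  87  84
  86  93  87  94  91  88  93  96  94  95  93  95 106 134 170 185 188 184
 187 183 188 189 185 185]
140 [189 188 185 191 186 191 190 172 137 105  92  90  89  92  93  85  92  89
  93  86  90  90  87  92  89  83  90  85  93  88  87  87  91  89  85  85
  90  93  86  90  89  88  87  92  92  93  98 110 164 252 255 255 255 255
 255 255 255 255 255 255]
170 [188 193 190 189 190 191 186 171 133 101  89  93  94  92  87  94  86  92
  92  89  90  88  88  89  89  87  87  87  89  86  83  91  90  90  91  82
  86  88  90  93  93  91  90  94  92  92 103 139 227 255 255 255 255 255
 255 255 255 255 255 255]
203 [186 183 189 182 182 184 181 173 148 108  91  95  90  90  92  84  89 
[... 749 characters left out ...]
 255 255 255 255 255 255 255]
 [ 92 105 123 189 255 255 255 255 251 255 255 255 255 255 255 255]
 [ 91  96 121 190 251 255 255 255 253 255 255 255 255 255 255 255]
 [ 89 100 126 182 242 255 255 251 245 255 255 255 255 255 255 255]
 [ 94  97 119 178 233 248 246 236 241 255 255 255 255 255 255 255]
 [ 91  99 117 162 212 229 227 229 249 255 255 255 255 255 255 255]
 [ 96  98 114 155 197 211 212 237 255 255 255 255 255 255 255 255]
 [ 92  98 116 145 186 211 238 255 255 255 255 255 255 255 255 255]
 [ 91  96 122 163 215 250 255 255 255 255 255 255 255 255 255 255]
 [ 92 100 136 203 255 255 255 255 255 255 255 255 255 255 255 255]
 [ 93 107 146 235 255 255 255 255 255 255 255 255 255 255 255 255]]
```

In the tool's units: 0.089 m / 0.75 = 0.1187, 0.06 m / 0.75 = 0.08.

>>> step_hand:
  moves:
    - [1, 0.0027, 0.0013, 0.04, 0, 0, 0]
    - [0.8, 0.0027, 0.0013, 0.08, 0, 0, 0]
    - [0.7, 0.0027, 0.0013, 0.1187, 0, 0, 0]
    - [0.6, 0.0027, 0.0013, 0.1187, 0, 0, 0]
    - [0, 0.0027, 0.0013, 0.1187, 0, 0, 0]
    - [0, 0.0027, 0.0013, 0.1187, 0, 0, 0]
    - [0, 0.0027, 0.0013, 0.1187, 0, 0, 0]
    - [0, 0.0027, 0.0013, 0.1187, 0, 0, 0]
    - [0, 0.0027, 0.0013, 0.1187, 0, 0, 0]
    - [0, 0.0027, 0.0013, 0.1187, 0, 0, 0]
  clamp_n: 25

```text
clock: 2.85
tool_pos: [0.5834, -0.0716, 0.123]
eef_rot: [0.714, 0.7, 0.0, 0.001]
contact_force: [1.2, -0.9, 6.2]
opening: 0.311
finger_force: 25.0
```

```bash
python3 st.py 0 .095 .121
```

```text
t 2.85 stand-frame [0.0018 0.1453 0.123 ] F [ 1.2 -0.9  6.2] op 0.311 ff 25.00613807409536
delta [-0.0503 -0.0018  0.0021] [ 0.002  0.001 -0.001]
```

>>> step_hand:
  moves:
    - [0, -0.004, 0, -0.0013, 0, 0, 0]
    - [0, -0.0107, 0, -0.0013, 0, 0, 0]
    - [0, -0.0187, 0, -0.0013, 0, 0, 0]
    - [0, -0.0267, 0, -0.0013, 0, 0, 0]
    - [0, -0.0347, 0, -0.0013, 0, 0, 0]
    - [0, -0.0427, 0, -0.0013, 0, 0, 0]
    - [0, -0.0507, 0, -0.0013, 0, 0, 0]
    - [0, -0.0573, 0, -0.0013, 0, 0, 0]

```text
clock: 3.65
tool_pos: [0.5823, -0.1097, 0.1231]
eef_rot: [0.713, 0.701, 0.003, -0.002]
contact_force: [1.4, 8.2, 0.5]
opening: 0.312
finger_force: 25.0
```

```bash
python3 st.py 0 .095 .121
```

```text
t 3.65 stand-frame [0.0015 0.1072 0.1231] F [1.4 8.2 0.5] op 0.312 ff 25.030290295835584
delta [-0.0122 -0.0016  0.002 ] [ 0.001 -0.006  0.003]
```

In the tool's units: -0.012 m / 0.75 = -0.016, -0.005 m / 0.75 = -0.0067.

>>> step_hand:
  moves:
    - [0, -0.004, 0, 0, 0, 0, 0]
    - [0, -0.0067, 0, 0, 0, 0, 0]
    - [0, -0.0093, 0, 0, 0, 0, 0]
    - [0, -0.012, 0, 0, 0, 0, 0]
    - [0, -0.0133, 0, 0, 0, 0, 0]
    - [0, -0.0147, 0, 0, 0, 0, 0]
    - [0, -0.016, 0, 0, 0, 0, 0]
    - [0, -0.016, 0, 0, 0, 0, 0]

```text
clock: 4.45
tool_pos: [0.5819, -0.1237, 0.1231]
eef_rot: [0.714, 0.701, 0.002, -0.001]
contact_force: [1.1, 7.3, 3.5]
opening: 0.315
finger_force: 25.0
```

```bash
python3 st.py 0 .095 .121
```

```text
t 4.45 stand-frame [0.0014 0.0933 0.1231] F [1.1 7.3 3.5] op 0.315 ff 25.009426928590983
delta [ 0.0017 -0.0014  0.0021] [ 0.001 -0.003  0.001]
```

Run:
```python
from h import *
im=optics.snapshot("wrist"); s=optics.snapshot("side"); 
a=cv2.resize(im[150:330,200:350],(500,600)); b=cv2.resize(s[120:270,185:365],None,fx=3,fy=3)
a=cv2.resize(a,(300,450)); b=b[:, :500]
cv2.imwrite("pics/w2.png",cv2.cvtColor(cv2.convertScaleAbs(np.hstack([a,b]),alpha=1.5),cv2.COLOR_RGB2BGR))
```

```text
(no output)
```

View pics/w2.png

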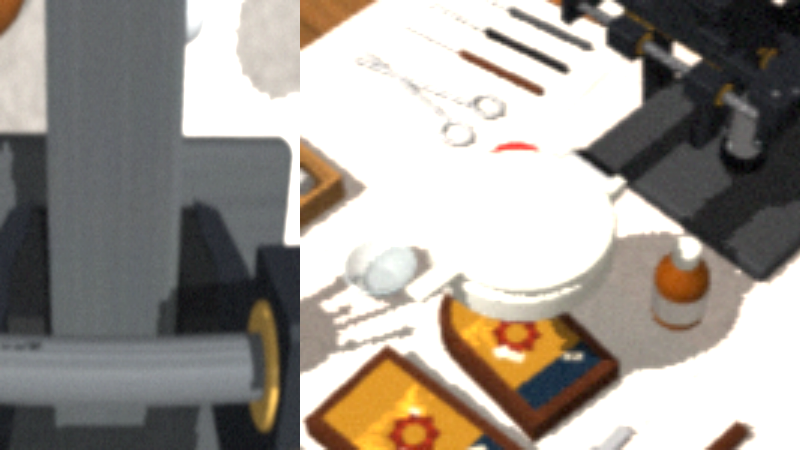

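In the tool's units: -0.08 m / 0.75 = -0.1067, -0.04 m / 0.75 = -0.0533.

>>> step_hand:
  moves:
    - [0, 0.004, 0, 0, 0, 0, 0]
    - [0.3, 0.0053, 0, 0, 0, 0, 0]
    - [0.9, 0.0053, 0, 0, 0, 0, 0]
    - [1, 0.0053, 0, 0, 0, 0, 0]
    - [1, 0.0053, 0, -0.0533, 0, 0, 0]
    - [1, 0.0053, 0, -0.1067, 0, 0, 0]
    - [1, 0.0053, 0, -0.1067, 0, 0, 0]

```text
clock: 5.25
tool_pos: [0.5839, -0.1228, 0.2071]
eef_rot: [0.714, 0.7, 0.002, 0.003]
contact_force: [0.2, -0.3, -0.1]
opening: 0.743
finger_force: 0.0
```

```bash
python3 st.py 0.0005 .329 .21
```

Run:
```python
from h import *
P=np.load("P.npy"); im=optics.snapshot("wrist"); t=optics.snapshot("top")
a=im[150:290,200:350]; b=t[150:220,170:345]
A=cv2.resize(a,None,fx=2.6,fy=2.6,interpolation=2); B=cv2.resize(b,None,fx=2.28,fy=2.28,interpolation=2)
C=np.zeros((A.shape[0]+B.shape[0],400,3),np.uint8); C[:A.shape[0],:A.shape[1]]=A; C[A.shape[0]:,:B.shape[1]]=B
cv2.imwrite("pics/w3.png",cv2.cvtColor(cv2.convertScaleAbs(C,alpha=1.4),cv2.COLOR_RGB2BGR))
```

```text
t 5.25 stand-frame [0.0033 0.0942 0.2071] F [ 0.2 -0.3 -0.1] op 0.743 ff 0.0
delta [ 0.2348 -0.0031 -0.0032] [ 0.008  0.001 -0.001]
```

View pics/w3.png

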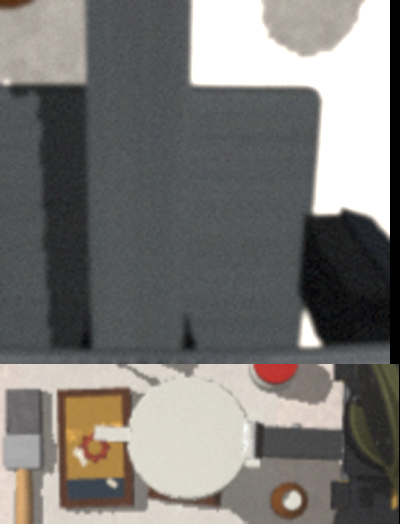

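Run:
```python
from h import *
P=np.load("P.npy"); t=optics.snapshot("top"); g=t.mean(2).astype(int)
print(g[173:188,206:228])
def W(l):
    c,s=np.cos(P[2]),np.sin(P[2]); return np.array([P[0]+c*l[0]-s*l[1],P[1]+s*l[0]+c*l[1],l[2]])
for n,l in dict(end=(0,.34,.1535),tab=(0,.329,.1535),root=(0,.308,.1535),ajar=(0,.327,.175),cable=(0,.25,.154)).items(): print(n,np.round(proj("top",W(l)),1),W(l).round(4))
```

```text
[[ 90  91  90  89  89  88  90  89  90  92  88  90  90  91  90  88  87  77
   54  49  68 120]
 [ 87  89  91  91  90  89  91  89  90  90  90  91  90  89  91  91  89  78
   54  56  90 150]
 [ 89  88  88  89  92  92  92  93  95  97  92  92  95  97  99  97  96  81
   55  60  99 151]
 [ 88  91  90  91  93  96 106 106 112 117 102 100 103 111 115 117 114  94
   63  68 106 146]
 [ 89  89  91  89  94 114 134 136 138 134 128 124 119 119 126 132 130 116
   99 100 120 143]
 [ 91  90  90  93  98 120 150 151 151 151 150 151 150 150 149 150 151 151
  150 152 156 140]
 [ 92  90  92  97  97 121 150 153 152 152 153 152 153 154 153 152 152 153
  154 155 158 143]
 [ 93  89  91  93  90 121 151 152 152 155 153 153 153 153 153 153 152 153
  153 154 159 152]
 [ 82  77  83  85  84 132 150 153 152 153 151 153 153 152 153 152 153 152
  152 154 158 155]
 [ 72  62  70  74  84 129 143 145 145 146 146 151 154 153 154 154 153 153
  154 154 158 154]
 [ 69  66  74  74  82 104 115 115 112 112 120 139 145 145 145 141 141 140
  139 143 153 154]
 [ 69  67  73  83  90  93  92  87  74  70  75  92 100  99  98  95  94  91
   74  85 124 149]
 [ 62  66  79  88  90  90  89  86  75  65  62  70  84  88  89  89  89  85
   58  76 135 153]
 [ 71  65  76  88  90  90  89  88  78  63  63  63  79  89  90  90  90  85
   58  82 145 152]
 [ 97  69  75  87  90  89  88  87  79  67  66  70  85  89  91  89  90  84
   58  76 135 152]]
end [211.1 181. ] [0.5854 0.1231 0.1535]
tab [216.2 181.2] [0.5852 0.1121 0.1535]
root [225.7 181.5] [0.5848 0.0911 0.1535]
ajar [216.  180.4] [0.5852 0.1101 0.175 ]
cable [252.3 182.3] [0.5836 0.0331 0.154 ]
```

In the tool's units: 0.2358 m / 0.75 = 0.3144, -0.003 m / 0.75 = -0.004.

>>> step_hand:
  moves:
    - [0.6, 0.0667, -0.0017, -0.004, 0, 0, 0]
    - [0.6, 0.1333, -0.0017, -0.004, 0, 0, 0]
    - [0.6, 0.2, -0.0017, -0.004, 0, 0, 0]
    - [0.6, 0.2667, -0.0017, -0.004, 0, 0, 0]
    - [0.6, 0.3144, -0.0017, -0.004, 0, 0, 0]
    - [0.6, 0.3144, -0.0017, -0.004, 0, 0, 0]
    - [0.6, 0.3144, -0.0017, -0.004, 0, 0, 0]
  clamp_n: 5

```text
clock: 6.1
tool_pos: [0.5836, 0.1137, 0.204]
eef_rot: [0.713, 0.701, -0.002, -0.001]
contact_force: [0.5, -1.0, -0.1]
opening: 0.601
finger_force: 0.0
```

```bash
python3 st.py 0.002 .33 .144;  python3 - <<'E'
from h import *
im=optics.snapshot("wrist"); cv2.imwrite("pics/w4.png",cv2.cvtColor(cv2.convertScaleAbs(im,alpha=1.2),cv2.COLOR_RGB2BGR))
E
```

```text
t 6.1 stand-frame [-0.0016  0.3306  0.204 ] F [ 0.5 -1.  -0.1] op 0.601 ff 0.0
delta [-0.0005  0.0038  0.06  ] [-0.003  0.002  0.002]
```

View pics/w4.png

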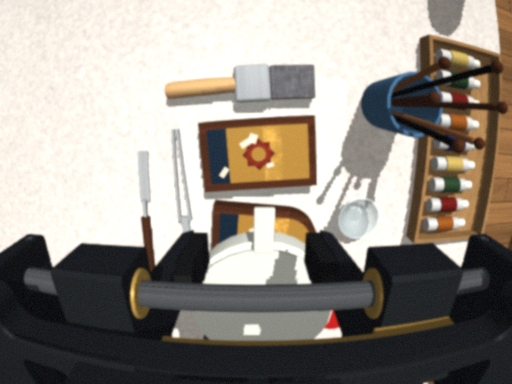

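In the tool's units: 0.06 m / 0.75 = 0.08, 0.004 m / 0.75 = 0.0053.

>>> step_hand:
  moves:
    - [0.6, 0, 0.0053, 0.04, 0, 0, 0]
    - [0.5, 0, 0.0053, 0.08, 0, 0, 0]
    - [0.5, 0, 0.0053, 0.08, 0, 0, 0]
    - [0, 0, 0.0053, 0.08, 0, 0, 0]
    - [0, 0, 0.0053, 0.08, 0, 0, 0]
    - [0, 0, 0.0053, 0.08, 0, 0, 0]
    - [0, 0, 0.0053, 0.08, 0, 0, 0]
  clamp_n: 6

```text
clock: 6.85
tool_pos: [0.5891, 0.1135, 0.1468]
eef_rot: [0.714, 0.7, 0.0, 0.0]
contact_force: [-6.7, 0.9, 0.4]
opening: 0.163
finger_force: 3.7
```

```bash
python3 st.py 0.002 .33 .144
```

```text
t 6.85 stand-frame [0.0039 0.3305 0.1468] F [-6.7  0.9  0.4] op 0.163 ff 3.6581357664908865
delta [-0.0005 -0.0019  0.0028] [ 0.001 -0.    -0.001]
```

>>> step_hand:
  moves:
    - [0, 0, 0, 0, 0, 0, 0]
    - [0, 0, 0, 0, 0, 0, 0]
    - [0, 0, 0, 0, 0, 0, 0]

```text
clock: 7.15
tool_pos: [0.5886, 0.1135, 0.1458]
eef_rot: [0.714, 0.7, -0.0, -0.0]
contact_force: [-1.7, 0.8, 0.5]
opening: 0.154
finger_force: 6.0
```

```bash
python3 st.py 0.002 .33 .144
```

```text
t 7.15 stand-frame [0.0034 0.3306 0.1458] F [-1.7  0.8  0.5] op 0.154 ff 5.999992904626197
delta [-0.0006 -0.0014  0.0018] [-0.  0. -0.]
```

In the tool's units: -0.0683 m / 0.75 = -0.0911, -0.0555 m / 0.75 = -0.074.

>>> step_hand:
  moves:
    - [0, 0, 0, -0.0093, 0, 0, 0]
    - [0, -0.0009, 0, -0.0189, 0, 0, 0]
    - [0, -0.0037, 0, -0.0377, 0, 0, 0]
    - [0, -0.0085, 0, -0.0561, 0, 0, 0]
    - [0, -0.0149, 0, -0.074, 0, 0, 0]
    - [0, -0.0232, 0, -0.0911, 0, 0, 0]
    - [0, -0.0232, 0, -0.0911, 0, 0, 0]

```text
clock: 7.85
tool_pos: [0.5881, 0.0944, 0.216]
eef_rot: [0.715, 0.699, -0.0, 0.0]
contact_force: [-2.6, -2.1, -1.2]
opening: 0.152
finger_force: 6.0
```

```bash
python3 st.py 0.0034 .265 .2657
```

```text
t 7.85 stand-frame [0.0033 0.3114 0.216 ] F [-2.6 -2.1 -1.2] op 0.152 ff 5.999943593633361
delta [-0.0464  0.0002 -0.0497] [ 0.     0.001 -0.002]
```

In the tool's units: -0.115 m / 0.75 = -0.1533, -0.1009 m / 0.75 = -0.1345.

>>> step_hand:
  moves:
    - [0, -0.01, 0, -0.0163, 0, 0, 0]
    - [0, -0.0215, 0, -0.0313, 0, 0, 0]
    - [0, -0.0344, 0, -0.0452, 0, 0, 0]
    - [0, -0.0487, 0, -0.0577, 0, 0, 0]
    - [0, -0.0641, 0, -0.0688, 0, 0, 0]
    - [0, -0.0807, 0, -0.0783, 0, 0, 0]
    - [0, -0.098, 0, -0.086, 0, 0, 0]
    - [0, -0.116, 0, -0.092, 0, 0, 0]
    - [0, -0.1345, 0, -0.0961, 0, 0, 0]
    - [0, -0.1533, 0, -0.0984, 0, 0, 0]

```text
clock: 8.85
tool_pos: [0.5851, -0.0192, 0.288]
eef_rot: [0.714, 0.7, -0.0, -0.001]
contact_force: [-5.0, 0.4, -6.3]
opening: 0.157
finger_force: 6.0
```

```bash
python3 st.py 0.0034 .1555 .284
```

```text
t 8.85 stand-frame [0.0025 0.1978 0.288 ] F [-5.   0.4 -6.3] op 0.157 ff 6.000095066557378
delta [-0.0423  0.0009  0.0039] [-0.002 -0.001  0.   ]
```

In the tool's units: -0.043 m / 0.75 = -0.0573, -0.0355 m / 0.75 = -0.0473.

>>> step_hand:
  moves:
    - [0, -0.0093, 0, 0, 0, 0, 0]
    - [0, -0.0191, 0, 0, 0, 0, 0]
    - [0, -0.0287, 0, 0.0004, 0, 0, 0]
    - [0, -0.038, 0, 0.0011, 0, 0, 0]
    - [0, -0.0473, 0, 0.0025, 0, 0, 0]
    - [0, -0.0533, 0, 0.004, 0, 0, 0]
    - [0, -0.0573, 0, 0.0044, 0, 0, 0]
    - [0, -0.0573, 0, 0.0044, 0, 0, 0]

```text
clock: 9.65
tool_pos: [0.5842, -0.0578, 0.2853]
eef_rot: [0.713, 0.701, 0.002, -0.003]
contact_force: [-8.0, 6.8, 0.1]
opening: 0.155
finger_force: 6.0
```

```bash
python3 st.py 0.0034 .1555 .284
```

Run:
```python
from h import *
s=optics.snapshot("side"); b=cv2.resize(s[60:270,165:365],None,fx=2.8,fy=2.8)
cv2.imwrite("pics/s5.png",cv2.cvtColor(cv2.convertScaleAbs(b,alpha=1.4),cv2.COLOR_RGB2BGR))
```

```text
t 9.65 stand-frame [0.0023 0.1592 0.2853] F [-8.   6.8  0.1] op 0.155 ff 6.000084776151198
delta [-0.0037  0.0011  0.0012] [-0.002 -0.006  0.003]
```

View pics/s5.png

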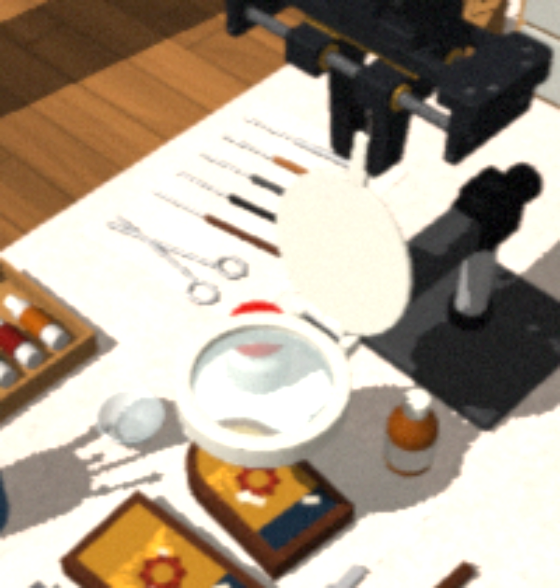

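In the tool's units: -0.07 m / 0.75 = -0.0933, -0.03 m / 0.75 = -0.04.

>>> step_hand:
  moves:
    - [0, 0.0027, -0.0013, 0, 0, 0, 0]
    - [0.3, 0.0027, -0.0013, 0, 0, 0, 0]
    - [0.5, 0.0027, -0.0013, 0, 0, 0, 0]
    - [0.5, 0.0027, -0.0013, 0, 0, 0, 0]
    - [0.5, 0.0027, -0.0013, -0.04, 0, 0, 0]
    - [0.5, 0.0027, -0.0013, -0.0933, 0, 0, 0]
    - [0.5, 0.0027, -0.0013, -0.0933, 0, 0, 0]
    - [0.5, 0.0027, -0.0013, -0.0933, 0, 0, 0]

```text
clock: 10.5
tool_pos: [0.5855, -0.0601, 0.3557]
eef_rot: [0.714, 0.7, 0.001, 0.001]
contact_force: [0.1, -0.1, -0.4]
opening: 0.501
finger_force: 0.0
```

```bash
python3 st.py 0 .15 .35
```

Run:
```python
from h import *
s=optics.snapshot("side"); b=cv2.resize(s[60:270,165:365],None,fx=2.8,fy=2.8)
w=optics.snapshot("wrist"); w=cv2.resize(w[100:300,190:340],(290,588-200)); z=np.zeros((588,290,3),np.uint8); z[:388]=w; b=b[:, :510]
cv2.imwrite("pics/s6.png",cv2.cvtColor(cv2.convertScaleAbs(np.hstack([b,z]),alpha=1.4),cv2.COLOR_RGB2BGR))
```

```text
t 10.5 stand-frame [0.0037 0.1568 0.3557] F [ 0.1 -0.1 -0.4] op 0.501 ff 0.0
delta [-0.0068 -0.0037  0.0057] [ 0.004  0.    -0.001]
```

View pics/s6.png

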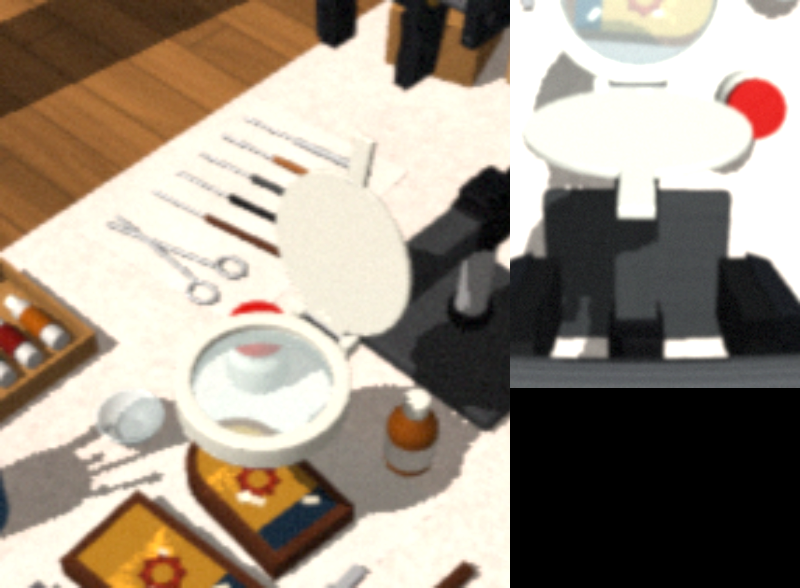

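The side view shows the cover still fully up at its stop after release, with the lens over the arch panel. The wrist view shows the tab free of the fingers, and the button was seen out earlier.

```bash
python3 -c "
from plant import r, optics, finish_job
print(finish_job())"
```

```text
the job is handed in; nothing more can be done
None
```

The lens is set over the arch-topped panel: I slid the sleeve one hole towards the column until the button came out through the far hole, then flipped the cover up to its open stop; the job was handed in at about 10.6 s, and no verdict was returned.

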